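Test-run the crew's cut-off grinder before it is issued

TASK

Get the cut-off grinder on the control-room desk ready for the fire crew and test-run it in its mount: push its battery pack, now half out, fully home; then flip the lock-off lever on the paddle switch forward, towards the disc, and with the lever over squeeze the paddle all the way against the grip, keep it in for about two seconds, and let go completely so that paddle and lever spring back. Never touch the cutting disc, and leave the other things on the desk where they lie.

Things in the scene. Friction and masses are not known exactly. Their poses are not given: they have to be found in the camera images.
- grinder: Compact cut-off grinder, 290 mm long with its pack, lying on its side, strapped in a fixed mount (base plate 130 x 260 x 10 mm). Origin on the desk under the barrel's middle; +y forward to the disc, +x the paddle's side, z up. Barrel along y at x = 0, axis 85 mm up, 48 wide, 50 high, clear to grip on both sides and below for y = -74 to +47; behind, a collar 52 x 56 to y = -98, then the pack.
- plain_side (a point): Middle of the barrel's plain side, opposite the paddle and lever: x = -24, y = -18, z = 85 mm in the grinder's frame. Here the second finger bears in a squeeze. The barrel's top is 110 mm above the desk. Ahead, at y = 47 to 79, are front saddle and strap (114 mm high, 72 wide).
- disc: Cutting disc, 76 mm across, 1.6 thick, upright in a half guard (44 mm radius, round its rear half) on the paddle side of the gear head. Origin at its centre: x = 39, y = 105, z = 85 mm in the grinder's frame; guard and disc reach y = 60 to 144 and 130 mm above the desk. Not to be touched.
- pack (a joint): How far out the battery pack is, m: 0 = home against the collar, 0.030 = furthest out; starts 0.014 to 0.028. It slides straight along the grinder's y (forward = in) against about 6 N of friction, stays where left, stops dead at 0. Its block is 48 wide, 62 long, 54 mm high, centred 85 mm above the desk.
- pack_back (a point): Centre of the pack's flat rear face, where it is pushed. In the grinder's frame: x = 0, y = -160 mm when home (further back by the joint's value), 85 mm above the desk.
- paddle (a joint): Swing of the paddle switch, rad: 0 = sprung out, 0.10 = fully in, lying along the barrel. A black strip 120 long, 38 high (66 to 104 mm above the desk), 7 thick on the barrel's +x side, on a vertical pin at its front end (x = 25.5, y = 45 mm); the rear end y = -75 stands out furthest. Spring at the lever: 5 N to start, 10 N held in. While the lever stands out it is blocked and gives under 0.05 rad.
- paddle_face (a point): Point on the paddle's outer face at mid height, over the window into which the flipped lever folds, 62 mm behind its hinge: a good place to squeeze. In the grinder's frame about x = 39, y = -16 mm when out, x = 32.5 fully in.
- lockoff (a joint): Angle of the lock-off lever, rad: 0 = locked, standing out, leaning a little back; 1.75 = right forward, folded into the paddle's window, nearly flush. Paddle is free past about 0.6. A light spring (under 3 N at the tip) returns it when let go, so keep it over, e.g. with the finger that pushed it forward, until the paddle goes in; the paddle then keeps it clear and on letting go both spring back.
- lever_tip (a point): Middle of the free outer edge of the lever, a grey tab 22 high (74 to 96 mm above the desk), 4 thick, 18 mm proud of the paddle, turning forward about a vertical pin at x = 36, y = -33 mm of the grinder's frame and folding down over the 22 mm ahead of it. Locked, the tip is at about x = 58, y = -37, z = 85 mm.
- radio: Black hand-held radio lying on its back, 56 x 125 x 34 mm plus an 85 mm aerial, beside the mount on the paddle side. Origin under its middle. Leave alone.
- spare_pack: A spare battery pack lying on the desk, 54 x 96 x 48 mm high, beside the mount on the side without paddle. Origin under its middle. Leave alone.
- padlock: Brass gate padlock lying flat, 60 x 95 x 26 mm, near the grinder's front. Leave alone.
- spanner: Steel spanner 150 mm long lying near the mount. Leave alone.
- mug: White mug, 80 mm across, 90 mm high. Leave alone.
- torch: Aluminium torch lying, 150 x 44 mm. Leave alone.
- mouse: Black computer mouse, 100 x 58 x 30 mm. Leave alone.

How it is judged (in metres and radians):
On the way, in this order (a step that is already met when the one before it is completed fails the run):
1. the battery pack is fully home (within 2 mm) (value of joint pack below 0.002 m), for 0.2 s.
2. the lock-off lever is flipped forward (past 0.7 rad) (value of joint lockoff above 0.7 rad), for 0.05 s.
3. the paddle is squeezed in (past 0.08 of 0.10 rad) and kept in for 1.5 s, pack still home (value of joint paddle above 0.08 rad and value of joint pack below 0.002 m), for 1.5 s.
At the end, for the whole second after the job is handed in: The battery pack is home within 2 mm, the paddle has sprung back out (under 0.02 rad) and the lock-off lever has returned to locked (under 0.15 rad), and the other things on the desk lie within 30 mm of where they were (value of joint pack below 0.002 m and value of joint paddle below 0.02 rad and value of joint lockoff below 0.15 rad and velocity of joint paddle below 0.1 rad/s and distance of each of radio, spare_pack, padlock, spanner, mug, torch, mouse from where it was at the start of the episode below 0.03 m); the robot touches nothing.
It fails at once if the cutting disc is touched by the robot (contact force between any of the fingers, the arm and disc above 0.5 N).
It fails at once if a thing lying on the desk is shifted by more than 30 mm (distance of any of radio, spare_pack, padlock, spanner, mug, torch, mouse from where it was at the start of the episode above 0.03 m).
It also fails if it takes over 45 s, if anything falls off the work surface, if the arm or the gripper's body presses on something with over 40 N, if the wrist force passes 120 N, or if a joint passes its speed limit or range.

ROBOT

A 6-joint arm with a two-finger parallel gripper is mounted at the origin on the work surface. World frame = base frame: x ahead of the robot, y to its left, z up, the work surface at z = 0. Lengths are in mm, angles in rad, forces in N, time in s.
With the tool pointing down it reaches from about 375 to 900 mm from the base axis. Payload 3.1 kg.
Tool frame: the origin (TCP) lies at the very end of the fingers, on their centre line; the grasp point (between the pads) lies r.hold_point_z behind it (r.hold_point_z is the distance from the TCP to the grasp point, in mm); z points along the fingers, y is the line along which they close (so a half turn about z gives the same grasp; the last joint's range is limited). The gripper opens to 85 mm and grips with 20 to 120 N. Pads are 22 mm wide; open, the fingers measure 114 mm over their backs; the gripper's body (76 mm by 85 mm) begins 54 mm behind the grasp point. The pads swing forward as they close: fully open they stand 13 mm farther back than shut.
Start: joints at [-1.52, 0.527, 1.433, -0, 1.181, -0.178], TCP at [141.781, -608.683, 197.11] pointing down, gripper open.
Joint ranges: [-3.08, 3.08], [-0.75, 2.2], [0.22, 2.44], [-1.43, 4.57], [0, 2.65], [-2.85, 2.85]. Speed limits (rad/s): [2.79, 2.79, 3.14, 3.14, 3.14, 3.14].

INTERFACE

Orientations are given as [roll, pitch, yaw] about the fixed x, y, z axes, in that order (R = Rz(yaw) Ry(pitch) Rx(roll)).
In Python, from bench import read_state, grab_frame, ticket, r gives the robot as it stands.
- The arm moves only by the tool play_rows, never from a script. Its argument "motion" is a list of rows, each a list of 3 entries, a list of its own where there are three numbers: the shift along the tool's x, y, z each as a share of 0.2 m, from -1 to 1, then the turn, a rotation vector about the tool's x, y, z each as a share of 60 degrees, from -1 to 1, then the opening, from -1 (shut) to 1 (fully open), so that 0 is half open. A call has 1 to 5 rows; each row is the pose to reach, as a shift and turn from the pose commanded when the call began, along the tool's axes at that moment; what a row does not reach only later rows make up. A row lasts 1/10 s, in which the tool goes at most 50 mm and 8.59 degrees, less where a joint would pass 70% of its speed; a pose out of reach is approached as far as the arm can. A call with a number of a shift or a turn outside -1 to 1 is refused whole. A call with a gripper value outside its range is refused whole. The fingers move at their own pace and stop on an object; "squeeze" is the grip in N (left out, the last holds). Time passes only in rows, so rows that repeat a pose let the fingers close. It gives the time, the measured TCP pose, the force, the opening and the grip force at its end, in the units of the state.
- read_state(): the state, without advancing time (a new reading comes with each control period).
- grab_frame(name): name is "scene" or "top" or "wrist"; returns a dict with "image" (384x512x3 uint8, blue, green, red), "vertical_fov" (degrees; the focal length in pixels is half the picture's height over the tangent of half this angle, whatever the lens; pixels are square), "cx", "cy" (the principal point, pixels), "rvec" (rotation vector, rad) and "tvec" (3), from world to camera coordinates, as OpenCV has them. Camera axes: x right, y down, z forward; pixel columns grow to the right and rows downward; lengths in mm; the calibration is good to about 2 mm. A picture is of the moment at which its call begins. There is no depth.
- ticket.close_job(): hands the job in; it is judged then, once.
The state is a dict: "time_s": time; "qpos": joint angles; "qd": joint speeds; "joint_torque": joint torques, N m; "ee_pos": TCP position; "orientation": TCP orientation; "contact_force": force on the tool from outside, world axes, zero at the start; "ft_torque": the same for the moment, N m; "width": finger opening in mm; "grasp_force": force on a finger pad.
Only numpy, scipy, OpenCV 4.12 (cv2) and the standard library are available. Lean on these libraries where they do the work, as an engineer would, in place of code of your own. Each camera call takes 0.05 s, during which the arm holds its last target. There are 200 camera calls.

## Working session

There is one attempt and no reset: what is moved stays moved. The work goes in short steps, Python scripts to look and compute and a tool call to move; the robot and the scene stay as the last step left them, time stands still between calls to the robot, and variables do not carry over. Pictures are saved under pics/ and viewed, at most 10 in all, crops included, and the job is handed in when it is done.

Besides the shell and the picture viewer there is one more tool, called after "Request:" as name([rows], argument=value, ...), one row to a line, values as JSON. play_rows: Moves the arm, as the interface text tells. Shift numbers are shares of 0.2 m and turn numbers shares of 60 degrees, none past 1 either way. Its arguments: {"type":"object","properties":{"motion":{"type":"array"},"squeeze":{"type":"number"}},"required":["motion"]}

```bash
mkdir -p pics; python3 - <<'E'
from bench import read_state, grab_frame, r
import cv2,pickle
d={}
for n in("scene","top"):
    f=grab_frame(n);d[n]=f
    cv2.imwrite(f"pics/{n}0.png",cv2.resize(f["image"],(800,600),interpolation=cv2.INTER_CUBIC))
    print(n,f["vertical_fov"],f["cx"],f["cy"],f["rvec"],f["tvec"])
pickle.dump(d,open("f0.pkl","wb"))
print(read_state(),r.hold_point_z)
E
```

```text
scene 43.6709571349652 249.35871817959844 190.94402001757217 [ 2.14130698  1.47350586 -0.44104469] [-191.13321881 -359.97579915 1845.12411084]
top 53.60687038373601 256.0021609874509 192.89954194564643 [ 2.14176544 -2.14396167  0.17449159] [ -14.58152864  564.15113057 1253.73318349]
{'time_s': 0.1, 'qpos': array([-1.52051680e+00,  5.28389833e-01,  1.43378451e+00,  3.16500010e-05,
        1.18140938e+00, -1.78484310e-01]), 'qd': array([ 0.00021678, -0.00197303, -0.00173833, -0.00057382,  0.00062524,
        0.00069718]), 'joint_torque': array([-1.33162875e-04, -4.43304884e+01, -1.78587091e+01, -2.81348321e-04,
        3.91051974e-03,  4.70797076e-06]), 'ee_pos': array([ 141.74480918, -607.97839946,  196.21803947]), 'orientation': array([-3.13963841e+00, -3.82282486e-04,  2.28751423e-01]), 'contact_force': array([-0.23685441, -0.61854592, -0.99376499]), 'ft_torque': array([-0.01252383, -0.01995938, -0.03714122]), 'grasp_force': 0.0, 'width': 85.53147098139034} 18.700000000000003
```

View pics/top0.png

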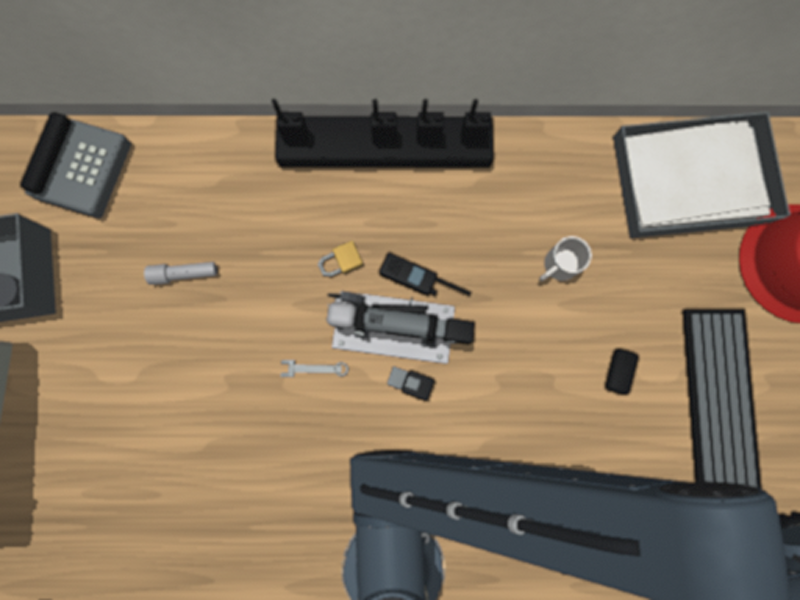

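View pics/scene0.png

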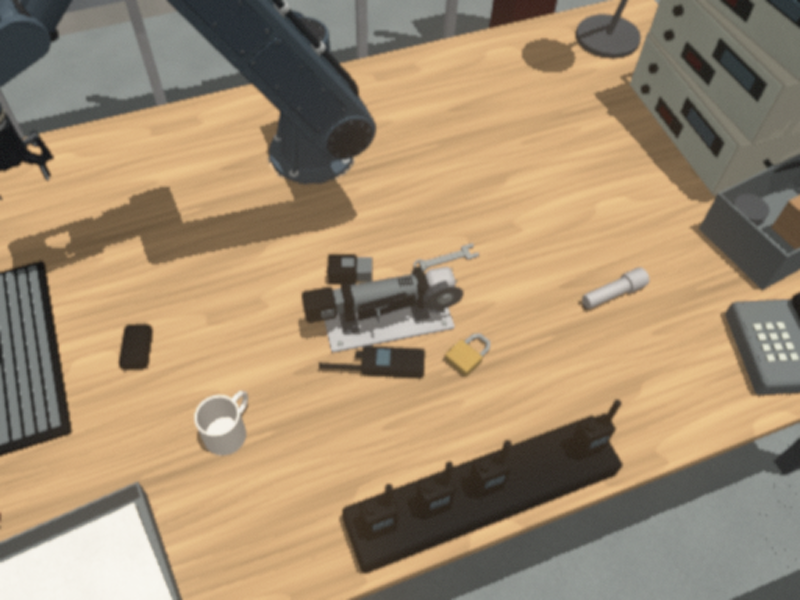

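The top view shows the grinder at about (400,325) in the 800x600 picture, with its disc to the left and its paddle towards +x (up). The radio lies on the paddle side at (410,272) and the spare pack at (412,382). Next, enlarged crops.

```bash
python3 - <<'E'
import pickle,cv2,numpy as np
d=pickle.load(open("f0.pkl","rb"))
a=d["top"]["image"][180:245,200:310]; b=d["scene"]["image"][155:245,185:320]
a=cv2.resize(a,(0,0),fx=5,fy=5,interpolation=cv2.INTER_CUBIC);b=cv2.resize(b,(0,0),fx=3,fy=3,interpolation=cv2.INTER_CUBIC)
c=np.zeros((a.shape[0]+b.shape[0],max(a.shape[1],b.shape[1]),3),np.uint8)
c[:a.shape[0],:a.shape[1]]=a;c[a.shape[0]:,:b.shape[1]]=b
print(c.shape,a.shape);cv2.imwrite("pics/c0.png",c)
E
```

```text
(595, 550, 3) (325, 550, 3)
```

View pics/c0.png

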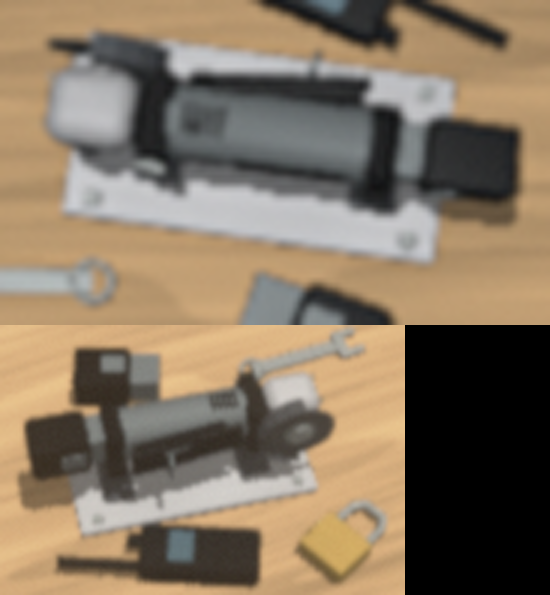

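```bash
cat > h.py <<'E'
import numpy as np,cv2
def KR(f):
    F=f["image"].shape[0]/2/np.tan(np.radians(f["vertical_fov"])/2)
    return np.array([[F,0,f["cx"]],[0,F,f["cy"]],[0,0,1]]),cv2.Rodrigues(np.array(f["rvec"],float))[0],np.array(f["tvec"],float).ravel()
def back(f,u,v,z):
    K,R,t=KR(f);c=-R.T@t;d=R.T@np.linalg.solve(K,[u,v,1]);return c+d*(z-c[2])/d[2]
def proj(f,P):
    K,R,t=KR(f);q=(K@(R@np.atleast_2d(P).T+t[:,None]));return (q[:2]/q[2]).T
E
python3 - <<'E'
import pickle;from h import *
d=pickle.load(open("f0.pkl","rb"));f=d["top"]
def o(u,v,s=5,u0=200,v0=180): return (u+.5)/s-.5+u0,(v+.5)/s-.5+v0
for n,u,v,z in[("pl-x+y",63,213,10),("pl-x-y",432,262,10),("pl+x-y",455,80,10),("pl+x+y",97,33,10),("packR+x",521,127,112),("packR-x",514,198,112),("packF+x",435,119,112),("packF-x",425,189,112),("levertip",318,54,96),("padrear",368,84,104),("padfront",190,77,104),("radio-near",365,45,34)]:
    print(n,back(f,*o(u,v),z).round(1))
g=d["scene"]
def o2(u,v):return (u+.5)/3-.5+185,(v-325+.5)/3-.5+155
for n,u,v,z in[("pl+x-y",84,535,10),("pl+x+y",316,488,10),("levertip top",170,452,96),("disc c",302,430,85)]:
    print("S",n,back(g,*o2(u,v),z).round(1))
E
```

```text
pl-x+y [466.9 136.4  10. ]
pl-x-y [ 432.8 -118.7   10. ]
pl+x-y [ 559.9 -136.6   10. ]
pl+x+y [593.4 114.6  10. ]
packR+x [ 513.9 -168.6  112. ]
packR-x [ 468.1 -163.2  112. ]
packF+x [ 519.1 -113.3  112. ]
packF-x [ 473.9 -106.2  112. ]
levertip [564.3 -38.5  96. ]
padrear [543.2 -70.7 104. ]
padfront [547.8  45.1 104. ]
radio-near [580.7 -72.5  34. ]
S pl+x-y [ 561.4 -137.2   10. ]
S pl+x+y [593.9 115.4  10. ]
S levertip top [548.8 -36.   96. ]
S disc c [564.5 105.4  85. ]
```

Request:
play_rows([
  [[1, -0.72, 0], [0, 0, -0.6], -1],
  [[1, -0.72, 0], [0, 0, -0.6], -1],
  [[1, -0.72, 0], [0, 0, -0.6], -1],
  [[1, -0.72, 0], [0, 0, -0.6], -1],
  [[1, -0.72, 0], [0, 0, -0.6], -1],
], squeeze=30)

```text
time_s: 0.6
ee_pos: [304.8, -420.8, 196.8]
orientation: [-3.141, -0.001, 0.86]
contact_force: [1.3, -0.5, 0.5]
width: 12.2
grasp_force: 0.0
```

```bash
cat >> h.py <<'E'
from scipy.spatial.transform import Rotation as Ro
O=np.array([514.2,5.8,0]);YAW=-0.132
G=Ro.from_euler('z',YAW)
def go(s,p,yaw=np.pi/2+YAW):
    R=Ro.from_euler('xyz',s["orientation"]);T=Ro.from_euler('xyz',[np.pi,0,yaw])
    W=O+G.apply(p)
    print("shift",(R.inv().apply(W-s["ee_pos"])/200).round(3),"turn",((R.inv()*T).as_rotvec(degrees=True)/60).round(3))
    print("now G",G.inv().apply(s["ee_pos"]-O).round(1),"F G",G.inv().apply(s["contact_force"]).round(1),"w",s["width"].round(1) if hasattr(s["width"],'round') else s["width"],"t",s["time_s"])
E
python3 -c "
from h import *;from bench import read_state
go(read_state(),[0,-225,196])"
```

```text
shift [1.358 0.017 0.005] turn [-0.001 -0.001 -0.553]
now G [-151.4 -450.5  196.8] F G [ 1.4 -0.3  0.5] w 12.232279263987637 t 0.6
```

Request:
play_rows([
  [[1, 0.015, 0], [0, 0, -0.553], -1],
  [[1, 0.015, 0], [0, 0, -0.553], -1],
  [[1, 0.015, 0], [0, 0, -0.553], -1],
  [[1, 0.015, 0], [0, 0, -0.553], -1],
  [[1, 0.015, 0], [0, 0, -0.553], -1],
])

```text
time_s: 1.1
ee_pos: [439.8, -268.5, 196.8]
orientation: [3.141, -0.003, 1.445]
contact_force: [-0.4, -0.6, -0.5]
width: 0.1
grasp_force: 0.0
```

```bash
python3 -c "
from h import *;from bench import read_state
go(read_state(),[0,-225,196])"
```

```text
shift [0.283 0.19  0.005] turn [ 0.    -0.002  0.006]
now G [ -37.6 -281.8  196.8] F G [-0.3 -0.6 -0.5] w 0.07385976703106578 t 1.1
```

Request:
play_rows([
  [[0.28, 0.19, 0], [0, 0, 0.006], -1],
  [[0.28, 0.19, 0], [0, 0, 0.006], -1],
  [[0.28, 0.19, 0], [0, 0, 0.006], -1],
  [[0.28, 0.19, 0], [0, 0, 0.006], -1],
])

```text
time_s: 1.5
ee_pos: [481.7, -223.9, 196.8]
orientation: [-3.141, 0.0, 1.43]
contact_force: [0.5, 0.1, -0.0]
width: -0.1
grasp_force: 0.0
```

```bash
python3 - <<'E'
from h import *;from bench import read_state,grab_frame
import pickle
f=grab_frame("wrist");pickle.dump(f,open("w1.pkl","wb"))
im=cv2.resize(f["image"],(800,600),interpolation=cv2.INTER_CUBIC)
cv2.imwrite("pics/w1.png",im)
go(read_state(),[0,-225,70])
E
```

```text
shift [0.037 0.011 0.634] turn [-0.001  0.    -0.009]
now G [  -2.2 -232.3  196.8] F G [-0.2 -0.2  0.2] w -0.35889141905279126 t 1.55
```

View pics/w1.png

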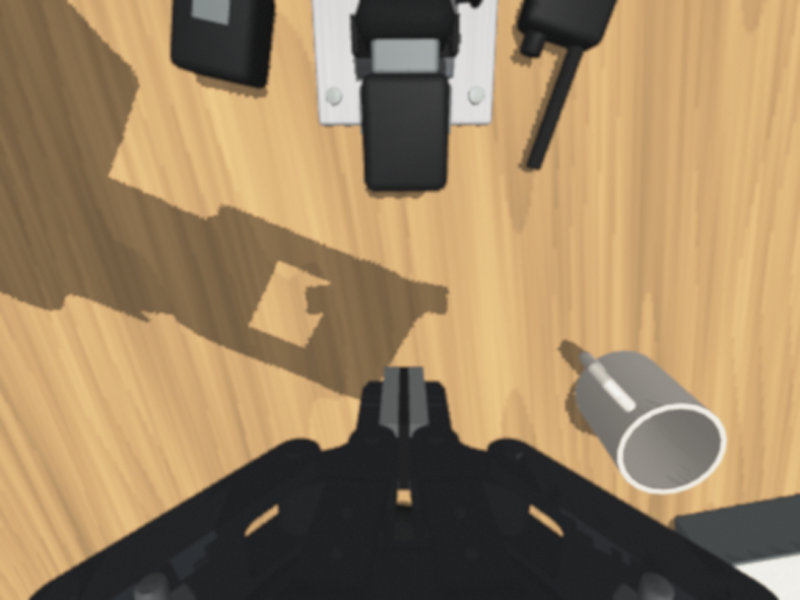

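The wrist view shows the pack with its rear edge at (370..443, 188), its front edge at (363..448, 74), and the plate's rear corners at (321,124) and (492,123). The mug is at (650,430), to the right.

```bash
python3 - <<'E'
from h import *;import pickle
f=pickle.load(open("w1.pkl","rb"))
print("cam G",G.inv().apply(-KR(f)[1].T@KR(f)[2]-O).round(0))
for n,u,v,z in[("prR-",367,189,110),("prR+",446,189,110),("pF-",363,74,112),("pF+",448,75,112),("plate-",321,124,10),("plate+",492,123,10),("collar rear strap -",356,66,100),("mug rim left",618,445,90),("rad aerial tip",533,168,15)]:
    print(n,G.inv().apply(back(f,(u+.5)*.64-.5,(v+.5)*.64-.5,z)-O).round(1))
E
```

```text
cam G [  -2. -148.  372.]
prR- [ -22.5 -172.9  110. ]
prR+ [  22.  -173.3  110. ]
pF- [ -22.4 -114.5  112. ]
pF+ [  21.6 -115.4  112. ]
plate- [ -63.2 -134.7   10. ]
plate+ [  64.1 -135.2   10. ]
collar rear strap - [ -27. -109.  100.]
mug rim left [ 154.3 -360.6   90. ]
rad aerial tip [  95.9 -167.4   15. ]
```

Request:
play_rows([
  [[0.04, 0.01, 0.3], [0, 0, -0.009], -1],
  [[0.04, 0.01, 0.6], [0, 0, -0.009], -1],
  [[0.06, 0.01, 0.63], [0, 0, -0.009], -1],
  [[0.1, 0.01, 0.63], [0, 0, -0.009], -1],
  [[0.13, 0.01, 0.63], [0, 0, -0.009], -1],
])

```text
time_s: 2.05
ee_pos: [487.5, -198.5, 71.2]
orientation: [-3.141, -0.0, 1.438]
contact_force: [0.2, -0.2, 0.3]
width: 0.0
grasp_force: 0.0
```

Request:
play_rows([
  [[0.04, 0, 0], [0, 0, 0], -1],
  [[0.07, 0, 0], [0, 0, 0], -1],
  [[0.1, 0, 0], [0, 0, 0], -1],
  [[0.12, 0, 0], [0, 0, 0], -1],
  [[0.13, 0, 0], [0, 0, 0], -1],
])

```text
time_s: 2.55
ee_pos: [492.3, -173.8, 72.6]
orientation: [3.139, 0.004, 1.442]
contact_force: [-2.6, -5.1, 4.8]
width: 0.0
grasp_force: 3.1
```

```bash
python3 -c "
from h import *;from bench import read_state
go(read_state(),[0,-171,70])"
```

```text
shift [ 0.05  -0.01   0.013] turn [0.003 0.004 0.003]
now G [   1.9 -181.    72.6] F G [-1.9 -5.4  4.8] w 0.017019400595359602 t 2.55
```

Request:
play_rows([
  [[0.02, 0, 0], [0, 0, 0], -1],
  [[0.04, 0, 0], [0, 0, 0], -1],
  [[0.04, 0, 0], [0, 0, 0], -1],
])

```text
time_s: 2.85
ee_pos: [493.4, -165.7, 72.5]
orientation: [3.138, 0.003, 1.441]
contact_force: [-1.7, -3.2, 4.1]
width: 0.4
grasp_force: 2.3
```

Request:
play_rows([
  [[0.01, 0, 0], [0, 0, 0], -1],
  [[0.02, 0, 0], [0, 0, 0], -1],
  [[0.02, 0, 0], [0, 0, 0], -1],
])

```text
time_s: 3.15
ee_pos: [493.7, -165.2, 72.6]
orientation: [3.138, 0.009, 1.443]
contact_force: [-6.7, -14.0, 3.2]
width: 0.3
grasp_force: 7.7
```

```bash
python3 -c "
from h import *;from bench import read_state
go(read_state(),[0,-171,70])"
```

```text
shift [ 0.006 -0.011  0.013] turn [0.003 0.008 0.004]
now G [   2.2 -172.2   72.6] F G [ -4.8 -14.7   3.2] w 0.31406961461801297 t 3.15
```

Request:
play_rows([
  [[0.015, 0, 0], [0, 0, 0], -1],
  [[0.03, 0, 0], [0, 0, 0], -1],
  [[0.03, 0, 0], [0, 0, 0], -1],
])

```text
time_s: 3.45
ee_pos: [494.0, -165.0, 72.8]
orientation: [3.138, 0.018, 1.448]
contact_force: [-12.3, -31.8, 1.9]
width: 0.1
grasp_force: 16.9
```

```bash
python3 -c "
from h import *;from bench import read_state
go(read_state(),[0,-171,70])"
```

```text
shift [ 0.005 -0.012  0.014] turn [0.003 0.017 0.009]
now G [   2.5 -172.    72.8] F G [ -8.  -33.1   1.9] w 0.10877743532583857 t 3.45
```

Request:
play_rows([
  [[-0.15, 0, 0], [0, 0, 0], -1],
  [[-0.2, 0, 0], [0, 0, 0], -1],
  [[-0.2, -0.01, -0.2], [0, 0, 0], -1],
  [[-0.2, -0.01, -0.45], [0, 0, 0], -1],
  [[-0.1, -0.01, -0.65], [0, 0, 0], 1],
])

```text
time_s: 3.95
ee_pos: [489.8, -174.9, 203.2]
orientation: [3.14, 0.0, 1.437]
contact_force: [1.8, 0.1, 0.2]
width: 13.4
grasp_force: 0.0
```

Request:
play_rows([
  [[0.25, 0, 0], [0, 0, 0], 1],
  [[0.4, 0, 0], [0, 0, 0], 1],
  [[0.4, 0, 0], [0, 0, 0], 1],
  [[0.4, 0, 0], [0, 0, 0], 1],
])

```text
time_s: 4.35
ee_pos: [499.5, -93.4, 201.3]
orientation: [3.141, -0.0, 1.442]
contact_force: [-0.1, -0.2, 0.1]
width: 72.4
grasp_force: 0.0
```

```bash
python3 - <<'E'
from h import *;from bench import read_state,grab_frame
import pickle
f=grab_frame("wrist");pickle.dump(f,open("w2.pkl","wb"))
im=cv2.resize(f["image"],(800,600),interpolation=cv2.INTER_CUBIC)
cv2.imwrite("pics/w2.png",im)
go(read_state(),[6,-57,62])
E
```

```text
shift [0.221 0.037 0.696] turn [0.    0.    0.001]
now G [  -1.4 -101.1  201.1] F G [ 1.3 -0.1  0.5] w 79.06094913234288 t 4.4
```

View pics/w2.png

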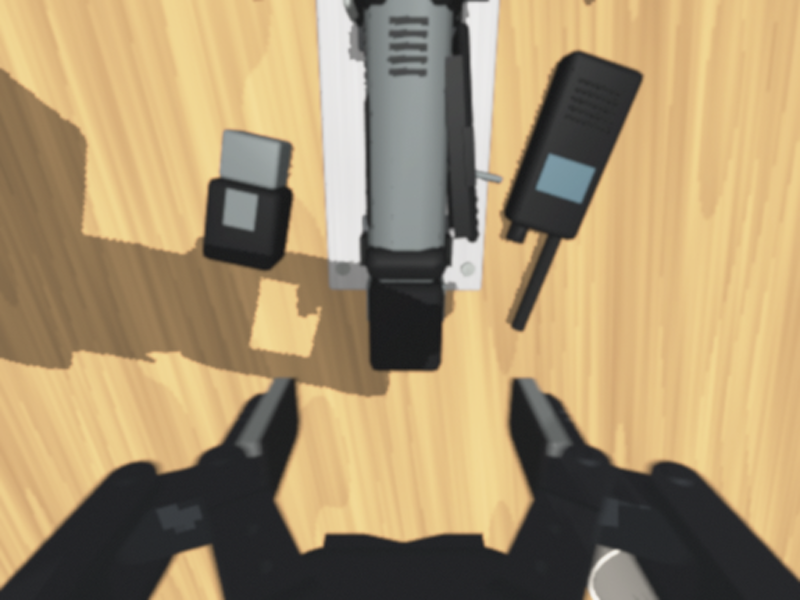

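The pack now sits flush against the collar. The lever tip is at (501,180), the paddle's rear end at (457..477,238), and the radio's nearest edge is around (506,215).

```bash
python3 - <<'E'
from h import *;import pickle
f=pickle.load(open("w2.pkl","rb"))
for n,u,v,z in[("tip",501,180,94),("lever base",477,176,96),("pad rear out",477,237,104),("pad rear in",457,238,104),("pad front",446,56,104),("packR-",370,368,111),("packR+",439,368,111),("barrel-y-60",366,235,90),("barrel+ -60",446,235,90),("barrel- f",366,40,90),("radio",506,215,34),("radio2",556,70,34),("spare",291,145,48),("plate-",330,290,10),("plate+",480,289,10)]:
    print(n,G.inv().apply(back(f,(u+.5)*.64-.5,(v+.5)*.64-.5,z)-O).round(1))
E
```

```text
tip [ 56.7 -37.8  94. ]
lever base [ 41.8 -35.4  96. ]
pad rear out [ 42.5 -70.7 104. ]
pad rear in [ 30.4 -71.3 104. ]
pad front [ 20.5  27.5 104. ]
packR- [ -23.6 -155.7  111. ]
packR+ [  21.3 -155.6  111. ]
barrel-y-60 [-25.9 -72.4  90. ]
barrel+ -60 [ 25.  -72.2  90. ]
barrel- f [-23.3  37.6  90. ]
radio [ 74.8 -67.8  34. ]
radio2 [101.4  30.5  34. ]
spare [-79.3 -18.4  48. ]
plate- [ -64.1 -135.    10. ]
plate+ [  62.9 -133.7   10. ]
```

Request:
play_rows([
  [[0.22, 0.032, 0], [0, 0, 0], 1],
  [[0.22, 0.032, 0.1], [0, 0, 0], 1],
  [[0.22, 0.032, 0.2], [0, 0, 0], 1],
  [[0.22, 0.032, 0.3], [0, 0, 0], 1],
  [[0.22, 0.032, 0.3], [0, 0, 0], 1],
])

```text
time_s: 4.9
ee_pos: [509.6, -52.2, 138.6]
orientation: [-3.135, -0.001, 1.438]
contact_force: [-0.1, 0.2, 0.0]
width: 85.5
grasp_force: 0.0
```

```bash
python3 - <<'E'
from h import *;from bench import read_state,grab_frame
go(read_state(),[5,-57,62])
E
```

```text
shift [0.005 0.012 0.383] turn [-0.006 -0.001 -0.001]
now G [  3.1 -58.1 138.6] F G [-0.1  0.2  0. ] w 85.5350233554859 t 4.9
```

Request:
play_rows([
  [[0.004, 0.012, 0.1], [-0.006, 0, 0], 1],
  [[0.004, 0.012, 0.2], [-0.006, 0, 0], 1],
  [[0.004, 0.012, 0.3], [-0.006, 0, 0], 1],
  [[0.004, 0.012, 0.38], [-0.006, 0, 0], 1],
  [[0.004, 0.012, 0.38], [-0.006, 0, 0], 1],
])

```text
time_s: 5.4
ee_pos: [513.3, -51.9, 64.0]
orientation: [3.139, -0.001, 1.438]
contact_force: [-0.3, -0.1, 0.5]
width: 85.1
grasp_force: 0.0
```

```bash
python3 - <<'E'
from h import *;from bench import read_state,grab_frame
import pickle
f=grab_frame("wrist");pickle.dump(f,open("w3.pkl","wb"))
im=cv2.resize(f["image"],(800,600),interpolation=cv2.INTER_CUBIC)
cv2.imwrite("pics/w3.png",im)
go(read_state(),[5,-16,62])
E
```

```text
shift [ 0.207 -0.013  0.015] turn [ 0.005 -0.    -0.001]
now G [  7.5 -57.4  65. ] F G [-0.  -0.1 -0.5] w 85.5055400933118 t 5.45
```

View pics/w3.png

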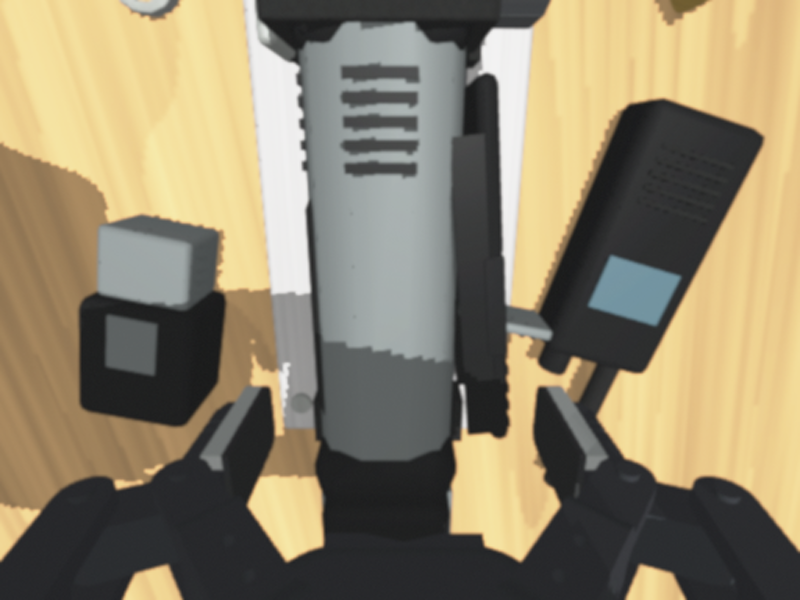

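The fingers straddle the barrel. The right pad's inner tip edge is at (536,388) and the lever tip at (551,325..338), with the left pad's inner edge at (272,388).

```bash
python3 - <<'E'
from h import *;import pickle
from bench import read_state
f=pickle.load(open("w3.pkl","rb"))
for n,u,v,z in[("tip top",551,325,96),("tip bottom",551,338,74),("fing R",536,388,78),("fing L",272,388,78),("pad rear",507,432,104),("barrel L",320,430,95),("barrel R",452,430,95)]:
    print(n,G.inv().apply(back(f,(u+.5)*.64-.5,(v+.5)*.64-.5,z)-O).round(1))
go(read_state(),[5,-16,57])
E
```

```text
tip top [ 56.5 -32.6  96. ]
tip bottom [ 64.8 -47.2  74. ]
fing R [ 59.6 -67.4  78. ]
fing L [-46.6 -67.1  78. ]
pad rear [ 42.4 -69.7 104. ]
barrel L [-24.9 -75.   95. ]
barrel R [ 24.3 -75.2  95. ]
shift [ 0.207 -0.013  0.04 ] turn [ 0.005 -0.    -0.001]
now G [  7.5 -57.4  65. ] F G [-0.  -0.1 -0.5] w 85.5055400933118 t 5.45
```

```bash
python3 - <<'E'
from h import *;import pickle
for n,t,w in(("w1.pkl",[-2.2,-232.3,196.8],0),("w2.pkl",[-1.4,-101.1,201.1],76),("w3.pkl",[6,-57.4,65],85.5)):
    f=pickle.load(open(n,"rb"));K,R,T=KR(f)
    print(n,"F",K[0,0]*1.5625,"cam",G.inv().apply(-R.T@T-O).round(1),"axis",G.inv().apply(R[2]).round(3))
    for dz in(0,13,25,35):
        P=[O+G.apply(np.array(t)+[s*w/2,dy,dz]) for s in(-1,1) for dy in(-11,11)]
        print(dz,((proj(f,P)+.5)/.64-.5).round(0).tolist())
E
```

```text
w1.pkl F 455.121654109111 cam [  -1.5 -148.2  372.4] axis [-0.004 -0.322 -0.947]
0 [[404.0, 375.0], [404.0, 327.0], [404.0, 375.0], [404.0, 327.0]]
13 [[404.0, 390.0], [404.0, 340.0], [404.0, 390.0], [404.0, 340.0]]
25 [[404.0, 406.0], [404.0, 354.0], [404.0, 406.0], [404.0, 354.0]]
35 [[404.0, 422.0], [404.0, 367.0], [404.0, 422.0], [404.0, 367.0]]
w2.pkl F 455.121654109111 cam [ -2.3 -16.6 376.9] axis [ 0.001 -0.321 -0.947]
0 [[317.0, 375.0], [314.0, 328.0], [492.0, 376.0], [496.0, 329.0]]
13 [[311.0, 391.0], [308.0, 341.0], [498.0, 391.0], [502.0, 342.0]]
25 [[305.0, 407.0], [301.0, 355.0], [505.0, 407.0], [509.0, 355.0]]
35 [[300.0, 422.0], [295.0, 367.0], [510.0, 423.0], [515.0, 368.0]]
w3.pkl F 455.121654109111 cam [  5.8  26.2 239.6] axis [ 0.003 -0.321 -0.947]
0 [[303.0, 375.0], [300.0, 328.0], [502.0, 375.0], [506.0, 327.0]]
13 [[297.0, 391.0], [292.0, 341.0], [509.0, 390.0], [513.0, 340.0]]
25 [[290.0, 407.0], [285.0, 354.0], [516.0, 407.0], [521.0, 354.0]]
35 [[283.0, 423.0], [278.0, 367.0], [523.0, 422.0], [528.0, 367.0]]
```

```bash
python3 - <<'E'
from h import *;from bench import read_state,grab_frame
import pickle
f=grab_frame("scene");pickle.dump(f,open("s4.pkl","wb"))
s=read_state();p=s["ee_pos"]
print(proj(f,[p]+[p+G.apply([sx*42.75,11,dz]) for dz in(0,13,35,45) for sx in(-1,1)]).round(1).tolist())
a=f["image"][115:245,190:320]
cv2.imwrite("pics/s4.png",cv2.resize(a,(0,0),fx=4.6,fy=4.6,interpolation=cv2.INTER_CUBIC))
E
```

```text
[[232.7, 195.5], [233.2, 184.1], [239.1, 205.9], [233.1, 181.7], [239.1, 203.6], [233.0, 177.6], [239.1, 199.7], [233.0, 175.7], [239.1, 197.9]]
```

View pics/s4.png

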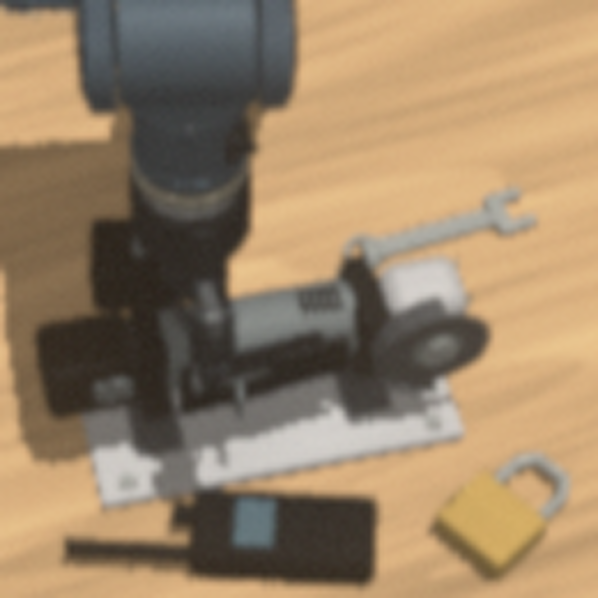

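The scene crop shows the paddle-side finger ending near (205,385), higher than expected. The lever tip is at (238,408). By both views the open tips sit about 40 mm behind the nominal TCP, so I'll go lower carefully and watch the force.

Request:
play_rows([
  [[0, -0.005, 0.025], [0, 0, 0], 1],
  [[0, -0.005, 0.05], [0, 0, 0], 1],
  [[0, -0.005, 0.075], [0, 0, 0], 1],
  [[0, -0.005, 0.075], [0, 0, 0], 1],
])

```text
time_s: 5.9
ee_pos: [512.8, -51.1, 49.7]
orientation: [3.136, -0.0, 1.439]
contact_force: [-0.2, -0.1, -0.6]
width: 85.5
grasp_force: 0.0
```

```bash
python3 - <<'E'
from h import *;from bench import read_state,grab_frame
import pickle
f=grab_frame("wrist");pickle.dump(f,open("w4.pkl","wb"))
a=f["image"][180:384,100:412]
cv2.imwrite("pics/w4.png",cv2.resize(a,(0,0),fx=2.5,fy=2.5,interpolation=cv2.INTER_CUBIC))
go(read_state(),[5,-57,50])
E
```

```text
shift [-0.002 -0.007 -0.001] turn [ 0.005 -0.     0.001]
now G [  6.3 -56.6  49.9] F G [-0.7 -0.3 -1.1] w 85.55880506279941 t 5.95
```

View pics/w4.png

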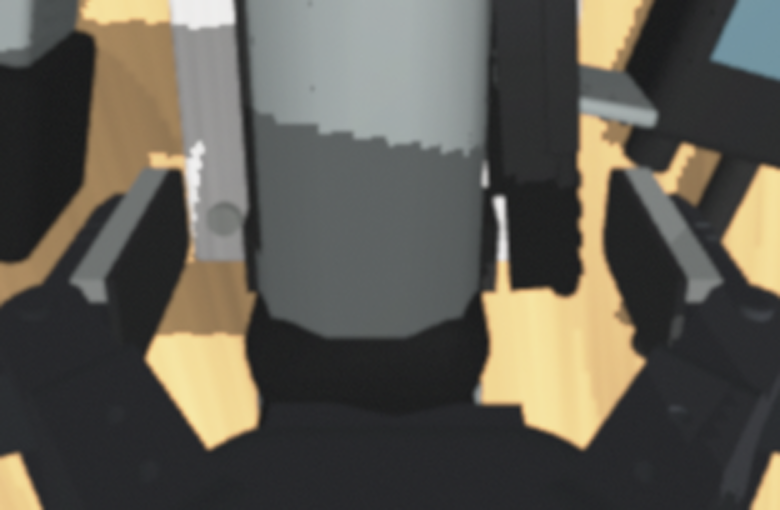

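The pads are level with the lever top, with the lever tip at (655,110) and the right pad tip at (620,171) in the crop. I'll go down 6 mm more and then sweep forward.

Request:
play_rows([
  [[0, -0.01, 0.015], [0, 0, 0], 1],
  [[0, -0.01, 0.03], [0, 0, 0], 1],
  [[0, -0.01, 0.03], [0, 0, 0], 1],
])

```text
time_s: 6.25
ee_pos: [510.9, -50.8, 43.7]
orientation: [3.136, -0.0, 1.439]
contact_force: [-0.3, -0.7, 0.5]
width: 85.6
grasp_force: 0.0
```

Request:
play_rows([
  [[0.04, 0, 0], [0, 0, 0], 1],
  [[0.08, 0, 0], [0, 0, 0], 1],
  [[0.12, 0, 0], [0, 0, 0], 1],
  [[0.16, 0, 0], [0, 0, 0], 1],
  [[0.16, 0, 0], [0, 0, 0], 1],
])

```text
time_s: 6.75
ee_pos: [516.5, -17.9, 44.4]
orientation: [3.133, -0.0, 1.441]
contact_force: [2.6, -0.1, -0.0]
width: 85.3
grasp_force: 1.3
```

```bash
python3 - <<'E'
from h import *;from bench import read_state,grab_frame
import pickle
f=grab_frame("wrist");pickle.dump(f,open("w5.pkl","wb"))
a=f["image"][180:384,100:412]
cv2.imwrite("pics/w5.png",cv2.resize(a,(0,0),fx=2.5,fy=2.5,interpolation=cv2.INTER_CUBIC))
go(read_state(),[4,-16,44])
E
```

```text
shift [ 0.038 -0.009  0.002] turn [ 0.009 -0.     0.002]
now G [  5.8 -23.5  44.4] F G [ 3.2  1.6 -0. ] w 85.07063248812555 t 6.8
```

View pics/w5.png

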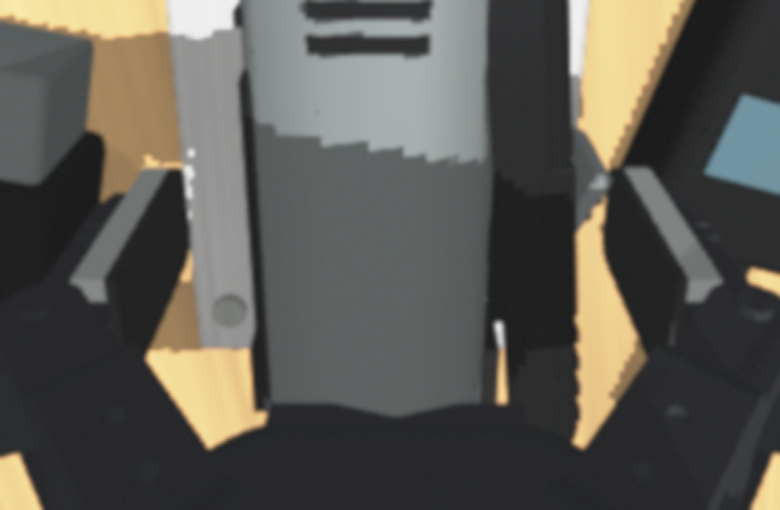

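The lever is tipped forward, with its tip against the pad's inner face at about (605,180) in the crop. Next I finish the advance and close.

Request:
play_rows([
  [[0.02, 0, 0], [0, 0, 0], 0.8],
  [[0.038, 0, 0], [0, 0, 0], 0.6],
  [[0.038, 0, 0], [0, 0, 0], 0.4],
  [[0.038, 0, 0], [0, 0, 0], -0.2],
  [[0.038, 0, 0], [0, 0, 0], -0.2],
], squeeze=40)

```text
time_s: 7.3
ee_pos: [516.4, -11.6, 45.3]
orientation: [3.135, -0.0, 1.439]
contact_force: [-0.6, -0.3, 11.1]
width: 55.5
grasp_force: 42.2
```

```bash
python3 - <<'E'
from h import *;from bench import read_state
go(read_state(),[4,-16,44])
print(read_state()["grasp_force"])
E
```

```text
shift [ 0.005 -0.002  0.007] turn [ 0.006 -0.    -0.   ]
now G [  4.5 -16.9  45.3] F G [-0.6 -0.4 11.1] w 55.472586830004516 t 7.3
42.18635895755142
```

Request:
play_rows([
  [[0, 0, 0], [0, 0, 0], -0.2],
  [[0, 0, 0], [0, 0, 0], -0.2],
  [[0, 0, 0], [0, 0, 0], -0.2],
  [[0, 0, 0], [0, 0, 0], -0.2],
  [[0, 0, 0], [0, 0, 0], -0.2],
])

```text
time_s: 7.8
ee_pos: [516.4, -11.6, 45.4]
orientation: [3.135, -0.0, 1.439]
contact_force: [0.2, -0.4, 11.1]
width: 56.0
grasp_force: 42.2
```

Request:
play_rows([
  [[0, 0, 0], [0, 0, 0], -0.2],
  [[0, 0, 0], [0, 0, 0], -0.2],
  [[0, 0, 0], [0, 0, 0], -0.2],
  [[0, 0, 0], [0, 0, 0], -0.2],
  [[0, 0, 0], [0, 0, 0], -0.2],
])

```text
time_s: 8.3
ee_pos: [516.5, -11.6, 45.4]
orientation: [3.135, -0.0, 1.439]
contact_force: [-0.6, 0.2, 10.9]
width: 54.8
grasp_force: 42.2
```

Request:
play_rows([
  [[0, 0, 0], [0, 0, 0], -0.2],
  [[0, 0, 0], [0, 0, 0], -0.2],
  [[0, 0, 0], [0, 0, 0], -0.2],
  [[0, 0, 0], [0, 0, 0], -0.2],
  [[0, 0, 0], [0, 0, 0], -0.2],
])

```text
time_s: 8.8
ee_pos: [516.4, -11.6, 45.4]
orientation: [3.135, -0.0, 1.439]
contact_force: [0.4, -0.1, 11.0]
width: 55.5
grasp_force: 42.2
```

Request:
play_rows([
  [[0, 0, 0], [0, 0, 0], -0.2],
  [[0, 0, 0], [0, 0, 0], -0.2],
  [[0, 0, 0], [0, 0, 0], -0.2],
  [[0, 0, 0], [0, 0, 0], -0.2],
  [[0, 0, 0], [0, 0, 0], -0.2],
])

```text
time_s: 9.3
ee_pos: [516.5, -11.6, 45.4]
orientation: [3.135, -0.0, 1.439]
contact_force: [-0.6, -0.6, 10.8]
width: 55.5
grasp_force: 42.2
```

Request:
play_rows([
  [[0, 0, 0], [0, 0, 0], 1],
  [[0, 0, 0], [0, 0, 0], 1],
  [[0, 0, 0], [0, 0, 0], 1],
  [[0, 0, 0], [0, 0, 0], 1],
  [[0, 0, 0], [0, 0, 0], 1],
])

```text
time_s: 9.8
ee_pos: [515.9, -11.7, 43.8]
orientation: [3.137, -0.0, 1.439]
contact_force: [2.0, -0.8, -1.1]
width: 85.4
grasp_force: 0.9
```

Request:
play_rows([
  [[0, 0, -0.1], [0, 0, 0], 1],
  [[0, 0, -0.25], [0, 0, 0], 1],
  [[0, 0, -0.45], [0, 0, 0], 1],
  [[0, 0, -0.65], [0, 0, 0], 1],
  [[0, 0, -0.8], [0, 0, 0], 1],
])

```text
time_s: 10.3
ee_pos: [514.5, -11.2, 206.0]
orientation: [3.136, -0.0, 1.44]
contact_force: [1.0, 0.4, -0.4]
width: 85.6
grasp_force: 0.0
```

Request:
play_rows([
  [[-0.2, 0, 0], [0, 0, 0], 1],
  [[-0.4, 0, 0], [0, 0, 0], 1],
  [[-0.5, 0, 0], [0, 0, 0], 1],
  [[-0.5, 0, 0], [0, 0, 0], 1],
  [[-0.5, 0, 0], [0, 0, 0], 1],
])

```text
time_s: 10.8
ee_pos: [501.1, -110.1, 203.6]
orientation: [3.138, -0.001, 1.438]
contact_force: [0.5, 0.6, 0.1]
width: 85.3
grasp_force: 0.0
```

```bash
python3 - <<'E'
from h import *;from bench import read_state,grab_frame
f=grab_frame("wrist")
cv2.imwrite("pics/w6.png",cv2.resize(f["image"],(800,600),interpolation=cv2.INTER_CUBIC))
go(read_state(),[4,-16,200])
E
```

```text
shift [0.5   0.008 0.019] turn [ 0.004 -0.001  0.001]
now G [   2.5 -116.1  203.7] F G [0.4 0.8 0.3] w 85.40725534454666 t 10.85
```

View pics/w6.png

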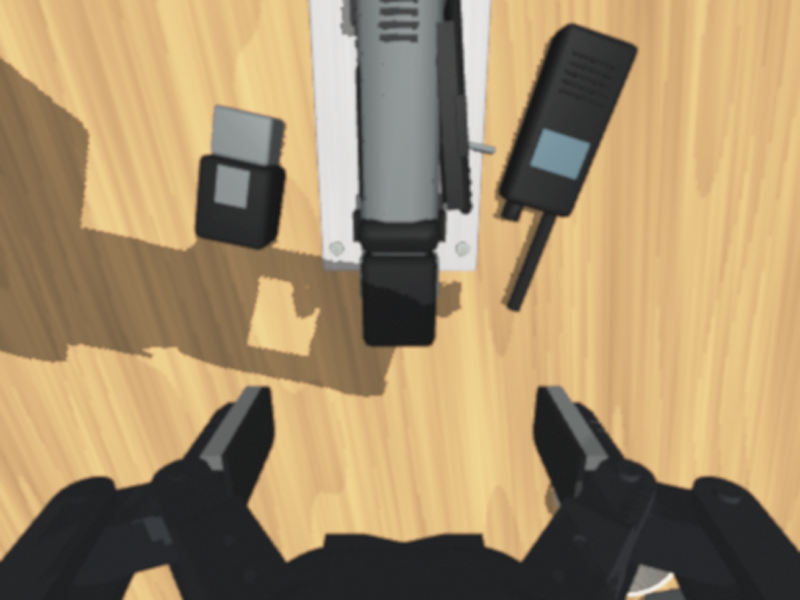

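The lever at (482,148) is standing out again, the paddle has sprung out, the pack is home, and the radio and spare pack haven't moved. I'm handing the job in.

```bash
python3 -c "
from bench import ticket
print(ticket.close_job())"
```

```text
the job is handed in; nothing more can be done
None
```

I handed the job in at about 11 s: the pack is home, and I flipped the lever, held the paddle in for over 2 s and let go; the last picture shows both sprung back, but no verdict came back.

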